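# Seat the keyed shaft in the blower pulley

## Task

Lift the lid of the green case until it rests open on its stop, take out the keyed shaft, and push it into the hub of the red blower pulley, turning it until its key slips into the keyway, then keep pushing against the spring until the collar sits on the hub's face. Finish while still holding the shaft pressed fully home (the smith will pin it), with the lid left open and the other tools on the bench undisturbed.

Things in the scene. Friction and masses are not known exactly. Their poses are not given: they have to be found in the camera images.
- case: fixed green steel case, 140 mm (x) by 170 mm (y), walls 75 mm high, shut by a lid 35 mm deep. Origin: centre of its underside, on the bench; x points to the hinged rear wall, z up. In its middle a wooden cradle, top 51 mm above the bench, holds the upright shaft; lift the shaft 50 mm to clear the cradle, 70 mm to clear the walls
- lid_bar (a point): middle of the round brass bar handle on the lid's front wall, 10 mm thick, 90 mm between its end posts, its axis 35 mm in front of that wall (30 mm free gap) and 95 mm above the bench when shut. The point moves with the lid; y runs along the bar; lid shut, x points level to the hinge and z up
- lid_hinge (a point): middle of the lid's hinge line, fixed on the case at the top of its rear wall, 75 mm above the bench. y runs along the hinge line, x points outward from the rear wall, z up. With the lid shut the bar handle is at x = -175 mm, z = +20 mm from here
- lid (a joint): lid opening in rad: 0 shut, 1.9 open, leaning on its stop; growing values lift the bar up and over towards the hinge side. The lid weighs about 0.3 kg and its hinge runs freely: let go below about 1.4 rad it falls shut, beyond that it falls back on its stop and stays
- shaft_head (a point): centre of the shaft's square steel head, 28 x 28 mm, 45 mm tall. z points up the shaft, x to the side with the brass key (a brass inlay on top of the head points there too); the flat sides face x and y. Starts upright in the shut case, 79.5 mm above the bench, key towards the case's hinge within 4 degrees
- shaft: the whole keyed shaft, about 0.45 kg; origin at the centre of its foot, 70.5 mm below the head's centre, axes as the head's. From the foot: round shaft 24 mm thick (4 mm chamfer) up to 42 mm, collar 34 mm across from 42 to 48 mm, head from 48 to 93 mm. Brass key 8 mm wide, on the +x side out to 22 mm from the axis, from 16 mm above the foot up to the collar's top
- shaft_collar (a point): centre of the underside of the shaft's collar, 28.5 mm below the head's centre; axes as the head's
- hub: fixed red belt pulley 140 mm across on a 150 mm square plate, 28 mm high together, with a dark steel hub 68 mm across standing up to 75 mm above the bench; it does not turn. Origin: centre of its underside; z up, x points along the keyway slot
- hub_mouth (a point): centre of the bore at the hub's top face, 75 mm above the bench; z up, x along the keyway. Bore 26.4 mm across; keyway 10.5 mm wide, cut through the hub's side over its whole height. Key off the slot: the shaft enters 16 mm, then the key rides on the face. Key in the slot: it goes on to 30 mm, meets the plunger, and 12 mm more sets the collar on the face
- plunger (a joint): how far (m) the sprung brass plunger in the bore is pressed down: 0 at rest, 0.012 when the collar sits on the hub's face. The spring pushes back with 8 N at first and 14 N at 0.012, more than the shaft weighs, so the shaft rises again if let go
- hammer: a loose hammer lying on the bench in front of the other things; leave alone
- wrench: a loose steel wrench lying at the far side; leave alone
- trowel: a loose trowel with a wooden handle lying flat; leave alone
- oilcan: a loose yellow can, 52 mm across and 110 mm tall, standing near the pulley; leave alone
- drift: a loose square steel bar 110 x 14 x 14 mm, lying between the case and the pulley; leave alone
- flatter: a loose dark steel block 50 x 50 x 40 mm; leave alone
- collar: a loose steel ring 60 mm across and 20 mm high lying on the bench; leave alone
- pot: a loose terracotta pot 70 mm across and 70 mm tall; leave alone
Mind the look-alikes: they are no part of the job. There is more than one size of the hub; the one meant has the size given above.

How it is judged:
By the outcome, as a careful person would: the job done as asked, in the order asked, and still so for the second after the job is handed in, while the arm keeps its last pose, push and grip.
It also fails if it takes over 72 s, if anything falls off the work surface, if the arm or the gripper's body presses on something with over 40 N, if the wrist force passes 120 N, or if a joint passes its speed limit or range.

## Robot

A 6-joint arm with a two-finger parallel gripper is mounted at the origin on the work surface. World frame = base frame: x ahead of the robot, y to its left, z up, the work surface at z = 0. Lengths are in m, angles in rad, forces in N, time in s.
With the tool pointing down it reaches from about 0.35 to 0.775 m from the base axis. Payload 5.5 kg.
Tool frame: the origin (TCP) lies between the finger pads; the fingertips stand 11 mm ahead of it and the grasp point (between the pads) lies 8 mm behind it (tips_ahead is the distance from the TCP to the fingertips, in m); z points along the fingers, y is the line along which they close (so a half turn about z gives the same grasp; the last joint's range is limited). The gripper opens to 85 mm and grips with 20 to 120 N. Pads are 22 mm wide; open, the fingers measure 114 mm over their backs; the gripper's body (76 mm by 85 mm) begins 54 mm behind the grasp point. The pads swing forward as they close: fully open they stand 13 mm farther back than shut.
Start: joints at [-1.365, 0.313, 0.046, 1.304, 0, 1.431], TCP at [0.195, -0.541, 0.214] pointing down, gripper open.
Joint ranges: [-2.76, 2.76], [-0.86, 1.69], [-1.03, 1.26], [-2.2, 2.34], [-1.47, 1.5], [-3.14, 3.14]. Speed limits (rad/s): [2.57, 2.57, 3.14, 3.14, 3.14, 3.14].

## Interface

Orientations are given as a unit quaternion [w, x, y, z].
In Python, from workcell import * gives the robot as it stands. The module is installed in compiled form; this text tells all that it offers.
- The arm moves only by the tool jog_arm, never from a script. Its argument "moves" is a list of rows, each an object with "fingers": the closure, from 0 (fully open) to 1 (shut); "slide": the shift along the tool's x, y, z in mm, a list of three; "angular": the turn, a rotation vector about the tool's x, y, z in degrees, a list of three. A call has 1 to 10 rows; each row is the pose to reach, as a shift and turn from the pose commanded when the call began, along the tool's axes at that moment; what a row does not reach only later rows make up. A row lasts 1/12 s, in which the tool goes at most 41.7 mm and 7.16 degrees, less where a joint would pass 70% of its speed; a pose out of reach is approached as far as the arm can. A call with a gripper value outside its range is refused whole. The fingers move at their own pace and stop on an object; "squeeze" is the grip in N (left out, the last holds). Time passes only in rows, so rows that repeat a pose let the fingers close. It gives the time, the measured TCP pose, the force, the opening and the grip force at its end, in the units of the state.
- get_state(): the state, without advancing time (a new reading comes with each control period).
- read_camera(name): name is "scene" or "side" or "wrist"; returns a dict with "color" (384x512x3 uint8, red, green, blue), "fovy" (degrees; the focal length in pixels is half the picture's height over the tangent of half this angle, whatever the lens; pixels are square), "cx", "cy" (the principal point, pixels), "D" ([k1, k2, p1, p2, k3] as OpenCV has them; the pictures are not rectified), "world_from_camera" (4x4, takes a point from camera to world coordinates); the wrist camera has in their place "tool_from_camera" (4x4, takes a point from camera to tool coordinates, whose origin is the TCP and whose axes are the flange's). Camera axes: x right, y down, z forward; pixel columns grow to the right and rows downward; lengths in m; the calibration is good to about 2 mm. A picture is of the moment at which its call begins: read the wrist's pose just before it. There is no depth.
- hand_in(): hands the job in; it is judged then, once.
Trained networks look in a picture, given as the dict that the camera call returned (one of the last four; its "shot" number tells which), for a name from the list of things; names that differ only in an ending like _2 or _b are one class to them, and where a whole thing is asked for, a point or a joint stands for the part that bears it (a point fixed in the world has none). Each returns a list of dicts, best first, with "p" (0 to 1); they miss things now and then, are a little off and sometimes report something else, mostly with a low value. They report only what shows in the picture. A call takes as long as a camera call. They do not tell look-alikes from the thing itself.
- look_for(target, picture): "point" ([column, row] in pixels, amid what is visible of it).
- tip_of(target, picture): "point" ([column, row] in pixels: a listed point, or the origin of a listed thing).
The state is a dict: "clock": time; "joint_pos": joint angles; "qvel": joint speeds; "tau": joint torques, N m; "tcp_pos": TCP position; "orientation": TCP orientation; "wrist_force": force on the tool from outside, world axes, zero at the start; "ft_torque": the same for the moment, N m; "finger_gap": finger opening in m; "grip_force": force on a finger pad.
Only numpy, scipy, OpenCV 4.12 (cv2) and the standard library are available. Lean on these libraries where they do the work, as an engineer would, in place of code of your own. Each camera call takes 0.05 s, during which the arm holds its last target. There are 200 camera calls.

## Working session

There is one attempt and no reset: what is moved stays moved. The work goes in short steps, Python scripts to look and compute and a tool call to move; the robot and the scene stay as the last step left them, time stands still between calls to the robot, and variables do not carry over. Pictures are saved under pics/ and viewed, at most 10 in all, crops included, and the job is handed in when it is done.

Besides the shell and the picture viewer there is one more tool, called after ">>>" as name(argument=value, ...), one argument or row to a line, values as JSON. jog_arm: Moves the arm, as the interface text tells. Its arguments: {"type":"object","properties":{"moves":{"type":"array","items":{"type":"object","properties":{"fingers":{"type":"number"},"slide":{"type":"array","items":{"type":"number"}},"angular":{"type":"array","items":{"type":"number"}}}}},"squeeze":{"type":"number"}},"required":["moves"]}

```bash
mkdir -p pics; cat > h.py <<'E'
from workcell import *
import numpy as np, cv2
from scipy.spatial.transform import Rotation as R
def K(c):
    f=c["color"].shape[0]/2/np.tan(np.radians(c["fovy"])/2)
    return np.array([[f,0,c["cx"]],[0,f,c["cy"]],[0,0,1.]])
def Tt(s):
    T=np.eye(4); q=s["orientation"]; T[:3,:3]=R.from_quat([q[1],q[2],q[3],q[0]]).as_matrix(); T[:3,3]=s["tcp_pos"]; return T
def wfc(c,s=None):
    return np.array(c["world_from_camera"]) if "world_from_camera" in c else Tt(s)@np.array(c["tool_from_camera"])
def ray(c,p,s=None):
    u=cv2.undistortPoints(np.array([[p]],float),K(c),np.array(c["D"],float))[0,0]
    T=wfc(c,s); return T[:3,3],T[:3,:3]@np.array([u[0],u[1],1])
def onz(c,p,z,s=None):
    o,d=ray(c,p,s); return o+d*(z-o[2])/d[2]
def proj(c,X,s=None):
    T=np.linalg.inv(wfc(c,s)); r=cv2.Rodrigues(T[:3,:3])[0]
    return cv2.projectPoints(np.array(X,float).reshape(-1,3),r,T[:3,3],K(c),np.array(c["D"],float))[0][:,0]
def tri(o1,d1,o2,d2):
    A=np.c_[d1,-d2]; t=np.linalg.lstsq(A,o2-o1,rcond=None)[0]
    a=o1+d1*t[0]; b=o2+d2*t[1]; return (a+b)/2,np.linalg.norm(a-b)
def save(c,n): cv2.imwrite("pics/"+n,c["color"][:,:,::-1])
E
python3 - <<'E'
from h import *
np.set_printoptions(precision=3,suppress=True)
s=get_state();print(s)
a=read_camera("scene");b=read_camera("side")
save(a,"scene.png");save(b,"side.png")
for n,c in(("scene",a),("side",b)):
    print(n,wfc(c)[:3,3],c["fovy"])
    for t,z in(("case",0),("lid_bar",.095),("lid_hinge",.075),("hub",0),("hub_mouth",.075),("oilcan",0),("drift",0)):
        for f in(look_for,tip_of):
            for r in f(t,c)[:3]: print(t,f.__name__,np.round(r["point"],1),round(r["p"],2),onz(c,r["point"],z))
E
```

```text
{'clock': 0.0, 'joint_pos': array([-1.365,  0.314,  0.045,  1.304, -0.   ,  1.431]), 'qvel': array([-0.001,  0.001, -0.   ,  0.001, -0.001, -0.002]), 'tau': array([ -0.   , -48.063,  29.853,   0.019,  -0.   ,   0.   ]), 'tcp_pos': array([ 0.195, -0.54 ,  0.213]), 'orientation': array([-0.001,  0.985,  0.172, -0.   ]), 'wrist_force': array([0.574, 0.438, 0.171]), 'ft_torque': array([-0.044, -0.048, -0.023]), 'grip_force': 0.0, 'finger_gap': 0.08551286103257116}
scene [ 1.761 -0.355  1.358] 43.61632940000787
case call [322.8 182.2] 0.55 [0.495 0.219 0.   ]
case call [323.9 190.7] 0.58 [0.541 0.207 0.   ]
lid_bar call [320.8 177.3] 0.56 [0.556 0.181 0.095]
lid_bar call [307.6 161. ] 0.77 [0.456 0.163 0.095]
lid_bar call [180.8 198.1] 0.75 [ 0.518 -0.346  0.095]
lid_hinge call [326.  185.7] 0.82 [0.586 0.192 0.075]
lid_hinge call [338.7 188.3] 0.58 [0.612 0.233 0.075]
hub call [133.  229.2] 0.81 [ 0.534 -0.541  0.   ]
hub call [229.1 173.6] 0.76 [ 0.341 -0.133  0.   ]
hub call [217.4 219.2] 0.72 [ 0.571 -0.229  0.   ]
hub call [134.4 223.4] 0.94 [ 0.507 -0.534  0.   ]
hub call [228.3 175
[... 1458 characters left out ...]
 call [315.4 201.6] 0.9 [ 0.342 -0.083  0.075]
hub_mouth call [325.6 126.5] 0.87 [ 0.477 -0.468  0.075]
hub_mouth call [280.3 163.1] 0.68 [ 0.534 -0.182  0.075]
hub_mouth call [323.8 120.1] 0.93 [ 0.501 -0.502  0.075]
hub_mouth call [318.9 194.4] 0.87 [ 0.345 -0.118  0.075]
hub_mouth call [279.7 151.8] 0.77 [ 0.566 -0.235  0.075]
oilcan call [297.3 129.9] 0.65 [ 0.603 -0.469  0.   ]
oilcan call [218.5 232.7] 0.61 [0.586 0.158 0.   ]
oilcan call [181.7 199.3] 0.35 [0.789 0.108 0.   ]
oilcan call [298.6 144. ] 0.82 [ 0.556 -0.39   0.   ]
drift call [296.1 132.6] 0.53 [ 0.599 -0.45   0.   ]
drift call [240.  199.8] 0.52 [ 0.602 -0.003  0.   ]
drift call [243.5 199.1] 0.57 [ 0.593 -0.013  0.   ]
```

```bash
cd pics; python3 -c "
import cv2,numpy as np
cv2.imwrite('both.png',cv2.resize(np.vstack([cv2.imread('scene.png')]),(800,600)))"
```

```text
(no output)
```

View pics/both.png

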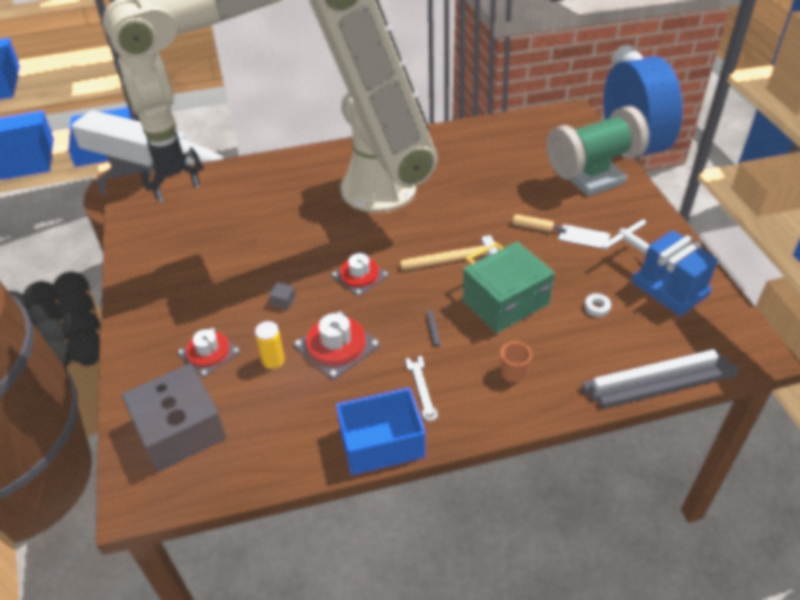

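View pics/side.png

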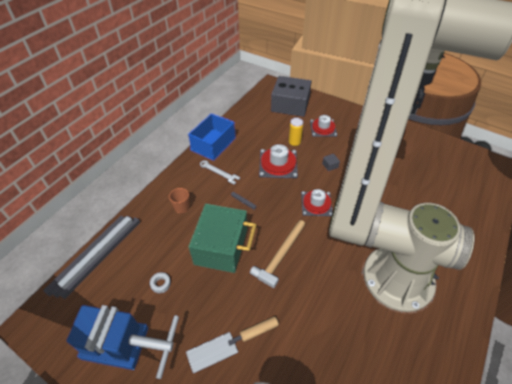

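The scene picture (800×600) shows three red pulleys, at (205,345), (360,270) and (336,340). In 512×384 pixels these are A (134,224), B (229,175) and C (217,220). C is clearly the largest and stands near the yellow can at (270,345). The green case is at (508,285), with its bar towards the robot and the hammer just in front of it. I choose C and will check it by overlaying the given sizes.

```bash
python3 - <<'E'
from h import *
np.set_printoptions(precision=3,suppress=True)
a=read_camera("scene");b=read_camera("side")
def T(t,pa,pb):
    g=lambda c,p:min([r["point"] for f in(tip_of,) for r in f(t,c)],key=lambda q:np.hypot(*(np.array(q)-p)))
    qa,qb=g(a,pa),g(b,pb); X,e=tri(*ray(a,qa),*ray(b,qb)); print(t,X,e); return X
m=T("hub_mouth",(216,207),(280,152))
for nm,pa,pb in(("A",(129,216),(324,120)),("B",(230,169),(319,194))): T("hub_mouth",pa,pb)
h=T("lid_hinge",(339,188),(199,234)); l=T("lid_bar",(308,161),(250,234)); T("case",(324,191),(221,249))
d=(h-l)[:2]; print("yaw",np.degrees(np.arctan2(d[1],d[0])),np.hypot(*d))
t=np.linspace(0,2*np.pi,60)
ims=[]
for c,p0,p1 in((a,m,None),(b,m,None)):
    im=cv2.resize(c["color"][:,:,::-1],None,fx=4,fy=4,interpolation=cv2.INTER_CUBIC)
    for r,z in((.07,.028),(.034,.075),(.0132,.075)):
        P=proj(c,np.c_[m[0]+r*np.cos(t),m[1]+r*np.sin(t),0*t+z])*4+2
        cv2.polylines(im,[P.astype(int)],True,(255,255,0),1)
    q=(proj(c,[m[0],m[1],.05])[0]*4).astype(int)
    u=np.array([d[0],d[1]])/np.hypot(*d); v=np.array([-u[1],u[0]])
    cc=h[:2]-u*.07
    for z in(0,.11):
        P=np.array([[*(cc+u*i*.07+v*j*.085),z] for i,j in((1,1),(1,-1),(-1,-1),(-1,1))])
        cv2.polylines(im,[(proj(c,P)*4+2).astype(int)],True,(255,0,255),1)
    k=(proj(c,[*cc,.05])[0]*4).astype(int)
    ims.append(np.hstack([im[w[1]-150:w[1]+150,w[0]-200:w[0]+200] for w in(q,k)]))
cv2.imwrite("pics/crop.png",np.vstack(ims))
E
```

```text
hub_mouth [ 0.571 -0.231  0.082] 0.01063456823348963
hub_mouth [ 0.51  -0.539  0.053] 0.0019880644016431522
hub_mouth [ 0.361 -0.135  0.064] 0.02002469710872248
lid_hinge [0.617 0.221 0.065] 0.0047641361977980795
lid_bar [0.446 0.161 0.094] 0.014373833613738583
case [ 0.546  0.199 -0.002] 0.0021030740382874703
yaw 19.38848052860736 0.18211956278408822
```

View pics/crop.png

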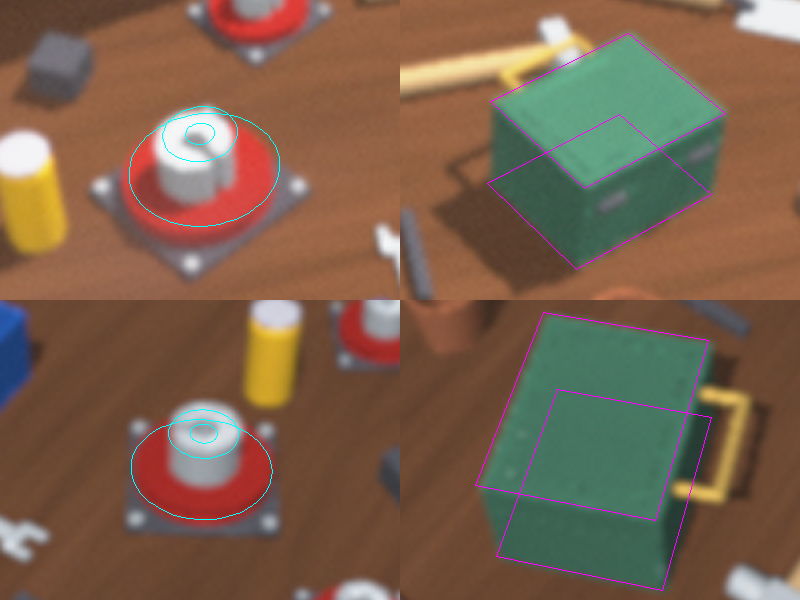

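The overlay confirms C: the 140 mm and 68 mm circles fit it, while A and B are clearly smaller. In the scene crop the hub is at about (197,138), with its slot opening to the lower right. The case box fits at about 20° yaw. I'm setting out.

>>> jog_arm(
  moves=[
    {"fingers": 0.3, "slide": [265, -286, -87], "angular": [0, 0, -45]},
    {"fingers": 0.3, "slide": [265, -286, -87], "angular": [0, 0, -45]},
    {"fingers": 0.3, "slide": [265, -286, -87], "angular": [0, 0, -45]},
    {"fingers": 0.3, "slide": [265, -286, -87], "angular": [0, 0, -45]},
    {"fingers": 0.3, "slide": [265, -286, -87], "angular": [0, 0, -45]},
    {"fingers": 0.3, "slide": [265, -286, -87], "angular": [0, 0, -45]},
    {"fingers": 0.3, "slide": [265, -286, -87], "angular": [0, 0, -45]},
    {"fingers": 0.3, "slide": [265, -286, -87], "angular": [0, 0, -45]},
    {"fingers": 0.3, "slide": [265, -286, -87], "angular": [0, 0, -45]},
    {"fingers": 0.3, "slide": [265, -286, -87], "angular": [0, 0, -45]},
  ],
)

```text
clock: 3.03
tcp_pos: [0.3479, -0.179, 0.3023]
orientation: [0.001, 0.844, 0.537, 0.001]
wrist_force: [-0.6, -0.3, -0.1]
finger_gap: 0.06
grip_force: 0.0
```

```bash
cat >> h.py <<'E'
np.set_printoptions(precision=4,suppress=True)
def go(p,yaw,tilt=None):
    "slide mm and angular deg that take the tool to p with tool y at world yaw (deg), pointing down"
    s=get_state();T=Tt(s);a=np.radians(yaw)
    y=np.array([np.cos(a),np.sin(a),0]);z=np.array([0,0,-1.]);G=np.c_[np.cross(y,z),y,z]
    r=R.from_matrix(T[:3,:3].T@G).as_rotvec(degrees=True)
    print("slide",np.round(T[:3,:3].T@(np.array(p)-T[:3,3])*1e3,1),"ang",np.round(r,2),"yaw",np.degrees(np.arctan2(T[1,1],T[0,1])),s["tcp_pos"],"t",s["clock"])
E
python3 - <<'E'
from h import *
go((.5,.18,.30),20)
s=get_state();print(s["joint_pos"]);c=read_camera("wrist");print(c["fovy"],np.array(c["tool_from_camera"]))
for r in tip_of("hub_mouth",c)[:3]: print(r["point"],r["p"],onz(c,r["point"],.075,s))
save(c,"w0.png")
E
```

```text
slide [389.7 -14.4   2.4] ang [  0.11   0.02 -45.07] yaw -25.07423163835953 [ 0.3479 -0.179   0.3023] t 3.0333
[-0.682  -0.0598 -0.1715  1.4574  0.0009  1.3265]
68.15380832398331 [[-0.0008 -0.9617 -0.2742  0.0702]
 [ 1.     -0.0005 -0.0012  0.0008]
 [ 0.0011 -0.2742  0.9617 -0.1607]
 [ 0.      0.      0.      1.    ]]
[427.3, 130.6] 0.79 [ 0.5769 -0.2409  0.075 ]
[243.2, 128.2] 0.72 [ 0.3559 -0.1333  0.075 ]
```

>>> jog_arm(
  moves=[
    {"fingers": 0.3, "slide": [390, -14, 2], "angular": [0, 0, -45]},
    {"fingers": 0.3, "slide": [390, -14, 2], "angular": [0, 0, -45]},
    {"fingers": 0.3, "slide": [390, -14, 2], "angular": [0, 0, -45]},
    {"fingers": 0.3, "slide": [390, -14, 2], "angular": [0, 0, -45]},
    {"fingers": 0.3, "slide": [390, -14, 2], "angular": [0, 0, -45]},
    {"fingers": 0.3, "slide": [390, -14, 2], "angular": [0, 0, -45]},
    {"fingers": 0.3, "slide": [390, -14, 2], "angular": [0, 0, -45]},
    {"fingers": 0.3, "slide": [390, -14, 2], "angular": [0, 0, -45]},
    {"fingers": 0.3, "slide": [390, -14, 2], "angular": [0, 0, -45]},
    {"fingers": 0.3, "slide": [390, -14, 2], "angular": [0, 0, -45]},
  ],
)

```text
clock: 3.97
tcp_pos: [0.5023, 0.1804, 0.2978]
orientation: [-0.0, 0.574, 0.819, 0.0]
wrist_force: [-1.3, -0.2, 0.3]
finger_gap: 0.06
grip_force: 0.0
```

```bash
python3 - <<'E'
from h import *
s=get_state();print(s["tcp_pos"],s["joint_pos"]);c=read_camera("wrist")
for t,z in(("lid_bar",.095),("lid_hinge",.075),("case",0),("hammer",.01)):
    for f in(tip_of,look_for):
        for r in f(t,c)[:2]: print(t,f.__name__,r["point"],r["p"],onz(c,r["point"],z,s))
im=cv2.resize(c["color"][:,:,::-1],None,fx=1.5,fy=1.5);cv2.imwrite("pics/w1.png",im)
E
```

```text
[0.5023 0.1804 0.2978] [0.1937 0.2228 0.1289 1.4766 0.001  1.4158]
lid_bar call [210.7, 156.9] 0.6 [0.4485 0.1714 0.095 ]
lid_bar call [287.4, 156.3] 0.7 [0.5412 0.2058 0.095 ]
lid_hinge call [261.6, 262.5] 0.64 [0.568  0.0401 0.075 ]
lid_hinge call [116.0, 374.3] 0.48 [ 0.409  -0.2432  0.075 ]
lid_hinge call [289.6, 159.9] 0.87 [0.5492 0.2001 0.075 ]
case call [279.3, 153.5] 0.65 [0.5433 0.1951 0.    ]
case call [288.6, 159.8] 0.66 [0.5613 0.1907 0.    ]
hammer call [155.3, 167.0] 0.91 [0.3628 0.1081 0.01  ]
hammer call [156.4, 143.0] 0.98 [0.3548 0.1458 0.01  ]
```

View pics/w1.png

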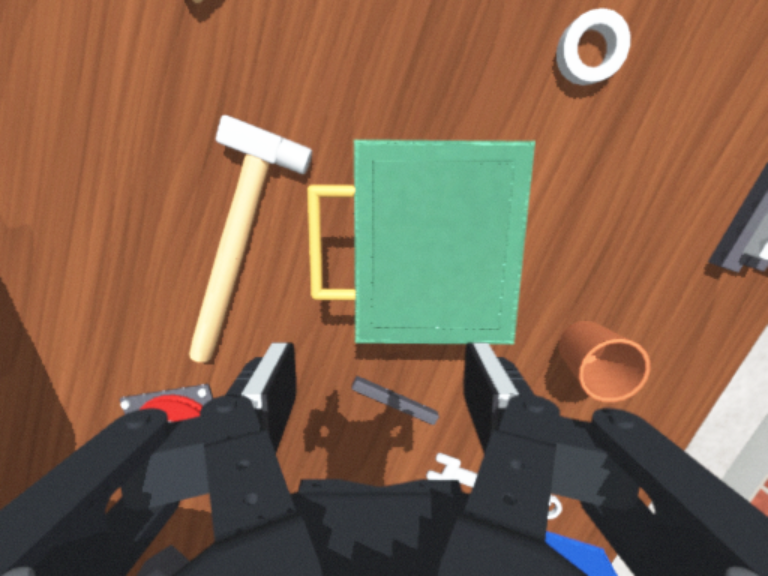

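The wrist picture shows the case's lid corners at (355,141), (534,142), (515,343) and (356,343). The bar runs from (314,190) to (319,294). The hammer lies left of it, clear of the gap.

```bash
python3 - <<'E'
from h import *
s=get_state();c=read_camera("wrist")
P=[onz(c,np.array(p)/1.5,.11,s) for p in((355,141),(534,142),(515,343),(356,343))]
print(np.array(P)); 
for i in range(4):
    d=P[(i+1)%4]-P[i];print(np.linalg.norm(d),np.degrees(np.arctan2(d[1],d[0])))
print("ctr",np.mean(P,0))
B=[onz(c,np.array(p)/1.5,.097,s) for p in((314,190),(319,294))];d=B[0]-B[1]
print(B,np.linalg.norm(d),np.degrees(np.arctan2(d[1],d[0]))-90)
b=(B[0]+B[1])/2; go((b[0],b[1],.2),20)
E
```

```text
[[0.4545 0.2502 0.11  ]
 [0.586  0.2961 0.11  ]
 [0.6431 0.1368 0.11  ]
 [0.5101 0.0892 0.11  ]]
0.13923095283320372 19.262181640228007
0.169256872071914 -70.2878765234002
0.1411957273937408 -160.30038900002253
0.1703307837707816 109.04975591075932
ctr [0.5484 0.193  0.11  ]
[array([0.4339, 0.2024, 0.097 ]), array([0.465 , 0.1172, 0.097 ])] 0.09068736621325894 20.03981073364615
slide [  2.3 -53.5  99.3] ang [ 0.03  0.01 -0.29] yaw 19.70797375760554 [0.5005 0.1756 0.2993] t 4.4667
```

>>> jog_arm(
  moves=[
    {"fingers": 0.7, "slide": [2, -53.5, 100], "angular": [0, 0, 0]},
    {"fingers": 0.7, "slide": [2, -53.5, 100], "angular": [0, 0, 0]},
    {"fingers": 0.7, "slide": [2, -53.5, 100], "angular": [0, 0, 0]},
    {"fingers": 0.7, "slide": [2, -53.5, 130], "angular": [0, 0, 0]},
    {"fingers": 0.7, "slide": [2, -53.5, 130], "angular": [0, 0, 0]},
    {"fingers": 0.7, "slide": [2, -53.5, 130], "angular": [0, 0, 0]},
  ],
)

```text
clock: 4.97
tcp_pos: [0.4485, 0.1599, 0.1685]
orientation: [-0.001, 0.575, 0.818, -0.001]
wrist_force: [0.9, -0.0, 1.1]
finger_gap: 0.0257
grip_force: 0.0
```

```bash
python3 - <<'E'
from h import *
s=get_state();c=read_camera("wrist");print(s["finger_gap"])
for f in(tip_of,look_for):
  for r in f("lid_bar",c)[:2]: print(r["point"],r["p"],onz(c,r["point"],.095,s))
save(c,"w2.png");go((.4494,.1588,.089),19.5)
print(proj(c,[.4494,.1588,.095],s), proj(c,s["tcp_pos"],s))
E
```

```text
0.02571562693329989
[255.3, 187.1] 0.96 [0.4494 0.1654 0.095 ]
[387.1, 170.8] 0.87 [0.5485 0.2161 0.095 ]
slide [-1.  -3.1 82.2] ang [0.23 0.04 0.29] yaw 19.792864915248728 [0.4516 0.1607 0.1712] t 5.1167
[[252.7361 194.0808]] [[251.5021 226.7891]]
```

View pics/w2.png

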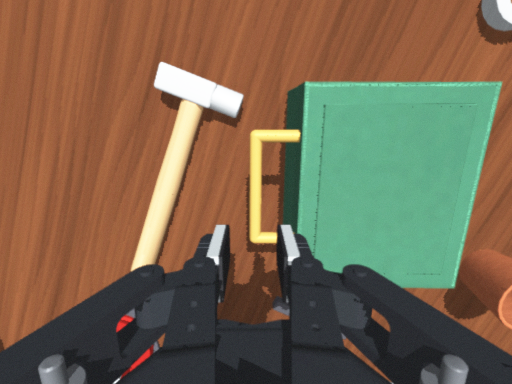

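The bar runs from (256,135) to (256,238) and lies between the open fingers at (222,240) and (288,240). I'm descending and gripping it.

>>> jog_arm(
  moves=[
    {"fingers": 0.7, "slide": [0, 0, 40]},
    {"fingers": 0.7, "slide": [0, 0, 79]},
    {"fingers": 0.7, "slide": [0, 0, 79]},
    {"fingers": 0.9, "slide": [0, 0, 79]},
    {"fingers": 1, "slide": [0, 0, 79]},
    {"fingers": 1, "slide": [0, 0, 79]},
    {"fingers": 1, "slide": [0, 0, 79]},
  ],
  squeeze=40,
)

```text
schema error: expected keys fingers, slide, angular
```

```bash
python3 - <<'E'
from h import *
go((.4494,.1588,.089),19.5)
s=get_state();print(s["wrist_force"],s["finger_gap"],s["grip_force"])
# arc in tool frame (y along case x outward, z down), from bar start
t0=np.array([-175,20.])
for th in np.arange(0.2,1.81,.1):
    c_,s_=np.cos(th),np.sin(th); x=c_*t0[0]+s_*t0[1]; z=-s_*t0[0]+c_*t0[1]
    print(round(th,2),[0,round(x+175),-round(z-20)])
E
```

```text
slide [-1.  -3.1 82.2] ang [0.23 0.04 0.29] yaw 19.792864915248728 [0.4516 0.1607 0.1712] t 5.1167
[-0.304   0.588   0.5647] 0.025704712534554218 0.0
0.2 [0, 7, -34]
0.3 [0, 14, -51]
0.4 [0, 22, -67]
0.5 [0, 31, -81]
0.6 [0, 42, -95]
0.7 [0, 54, -108]
0.8 [0, 67, -119]
0.9 [0, 82, -130]
1.0 [0, 97, -138]
1.1 [0, 113, -145]
1.2 [0, 130, -150]
1.3 [0, 147, -154]
1.4 [0, 165, -156]
1.5 [0, 183, -156]
1.6 [0, 200, -154]
1.7 [0, 217, -151]
1.8 [0, 234, -146]
```

>>> jog_arm(
  moves=[
    {"fingers": 0.7, "slide": [0, -1, 40], "angular": [0, 0, 0]},
    {"fingers": 0.7, "slide": [0, -1, 81], "angular": [0, 0, 0]},
    {"fingers": 0.7, "slide": [0, -1, 81], "angular": [0, 0, 0]},
    {"fingers": 0.9, "slide": [0, -1, 81], "angular": [0, 0, 0]},
    {"fingers": 1, "slide": [0, -1, 81], "angular": [0, 0, 0]},
    {"fingers": 1, "slide": [0, -1, 81], "angular": [0, 0, 0]},
    {"fingers": 1, "slide": [0, -1, 81], "angular": [0, 0, 0]},
  ],
  squeeze=40,
)

```text
clock: 5.7
tcp_pos: [0.4509, 0.1606, 0.0904]
orientation: [0.002, 0.575, 0.818, 0.002]
wrist_force: [0.3, -0.5, -0.2]
finger_gap: -0.0007
grip_force: 0.0
```

```bash
python3 - <<'E'
from h import *
s=get_state();print(s["finger_gap"],s["grip_force"],s["wrist_force"],s["tcp_pos"])
a=read_camera("wrist");b=read_camera("side")
q=proj(b,[.45,.16,.095])[0].astype(int)
im=cv2.resize(b["color"][q[1]-60:q[1]+60,q[0]-60:q[0]+60],(384,384),interpolation=cv2.INTER_CUBIC)
cv2.imwrite("pics/w3.png",cv2.resize(np.hstack([a["color"],im]),(800,343))[:,:,::-1])
E
```

```text
-0.0006553531850575762 0.0 [ 0.3317 -0.5218 -0.184 ] [0.4509 0.1606 0.0904]
```

View pics/w3.png

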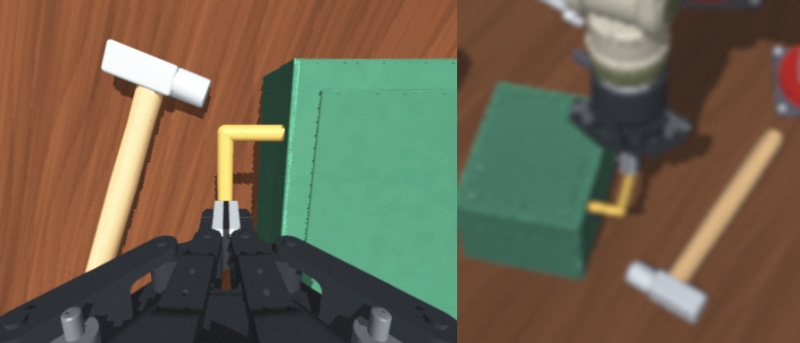

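```bash
python3 - <<'E'
from h import *
s=get_state();c=read_camera("wrist");T=Tt(s)
print(c["color"].shape,s["tcp_pos"],s["joint_pos"],s["clock"],s["finger_gap"])
v=np.array([-.332,.943]);b=np.array([.4494,.159])
for z in(.07,.08,.095): print(z,proj(c,[*(b+v*.045),z],s),proj(c,[*(b+v*.02),z],s))
print("tip",proj(c,T[:3,3]+T[:3,2]*.011,s),"tcp",proj(c,T[:3,3],s))
for r in tip_of("lid_bar",c)+look_for("lid_bar",c): print(r)
im=c["color"]; print("lid corner .11",proj(c,[.4545,.2502,.11],s))
E
```

```text
(384, 512, 3) [0.4501 0.1604 0.0896] [ 0.1743  0.2027 -0.4192  0.9456 -0.0001  1.3992] 5.8 0.00023711188176854563
0.07 [[250.0999 150.5134]] [[249.9534 188.3738]]
0.08 [[249.9848 152.8792]] [[249.8347 192.6951]]
0.095 [[249.7857 156.9728]] [[249.6304 200.132 ]]
tip [[251.5883 220.0041]] tcp [[251.4958 226.7893]]
{'point': [250.4, 225.0], 'p': 0.79}
{'point': [415.4, 184.2], 'p': 0.91}
lid corner .11 [[325.9389  77.9427]]
```

```bash
python3 - <<'E'
from h import *
s=get_state();c=read_camera("wrist");im=c["color"]
hsv=cv2.cvtColor(im,cv2.COLOR_RGB2HSV)
def ch(p,h):
    if h[1]>110 and 18<=h[0]<=32 and h[2]>110: return 'B'
    if h[1]>60 and 60<=h[0]<=95: return 'g'
    if h[1]<50: return '#' if h[2]>110 else ('+' if h[2]>60 else '.')
    return ' '
for r in range(136,270,3): print(r,''.join(ch(im[r,x],hsv[r,x]) for x in range(225,345)))
E
```

```text
136                                                                        ggggggggggggggggggggggggggggggggggggggggggggggggg
139                                                                         ggg gggggggggggggggggggggggggggggggggggggggggggg
142                          BBBBBBBBBBBBBBBBBBBBBBBBBBBBBBBBBBBBBBBBBBBBBBBBBBBBBBBBBBBBBBBBBBBBBBBB gggggggggggggggggggggg
145                        BBBBBBB                                                                 BBB ggggggggggggggggggggg
148                       BBBBBBB                                                                    B ggggggggggggggggggggg
151                       BBBBBBBBBBBBBBBBBBBBBBBBBBBBBBBBBBBBBBBBBBBBBBBBBBBBBBBBBBBBBBBBBBBBBBBBBBBB ggggggggggggggggggggg
154                       BBBBBBBBBBBBBBBBBBBBBBBBBBBBBBBBBBBBBBBBBBBBBBBBBBBBBBBBBBBBBBBBBBBBBBBBBBBBgggggggggggggggggggggg
157                       BBBBBBBBBBBBBBBBBBBBBBBBBBBBBBBBBBBBBBBBBBBBBBBBBBBBBBBBBBBBBBBBBBBBBBBBBB  gggggggggggggggggggggg
160                       BBBBBBBBBBBBBBBBBB                              gggggggggggggggggggggggggg
[... 3824 characters left out ...]
.............       ggggggggggggggggggggggggggggggggggggggggggggggggggggggg
256 .. .........+############++..+.+############+. .....  .....      ggggggggggggggggggggggggggggggggggggggggggggggggggggggg
259 ............. . ...+######+++++######+.......................    ggggggggggggggggggggggggggggggggggggggggggggggggggggggg
262 .....................+####+++++###+......................... ....ggggggggggggggggggggggggggggggggggggggggggggggggggggggg
265 ...+++++++++..........+#++++++++#+... .......+++++++++...........gggggggggggggggggggggg ........ ...... gggggggggggggggg
268 .. ............... .....++++++++.. ....... ................... ... gggggggggggggggg ............. ............ ggggggggg
```

>>> jog_arm(
  moves=[
    {"fingers": 0.68, "slide": [0, 0, 0], "angular": [0, 0, 0]},
    {"fingers": 0.68, "slide": [0, 0, 0], "angular": [0, 0, 0]},
    {"fingers": 0.68, "slide": [0, 0, 0], "angular": [0, 0, 0]},
    {"fingers": 0.68, "slide": [0, 0, 12], "angular": [0, 0, 0]},
    {"fingers": 0.68, "slide": [0, 0, 12], "angular": [0, 0, 0]},
    {"fingers": 1, "slide": [0, 0, 12], "angular": [0, 0, 0]},
    {"fingers": 1, "slide": [0, 0, 12], "angular": [0, 0, 0]},
    {"fingers": 1, "slide": [0, 0, 12], "angular": [0, 0, 0]},
    {"fingers": 1, "slide": [0, 0, 12], "angular": [0, 0, 0]},
  ],
  squeeze=40,
)

```text
clock: 6.75
tcp_pos: [0.4501, 0.1608, 0.0765]
orientation: [0.001, 0.575, 0.818, 0.001]
wrist_force: [4.1, 3.1, -2.9]
finger_gap: 0.0074
grip_force: 39.0
```

>>> jog_arm(
  moves=[
    {"fingers": 0.68, "slide": [0, 0, 0], "angular": [0, 0, 0]},
    {"fingers": 0.68, "slide": [0, 0, 0], "angular": [0, 0, 0]},
    {"fingers": 0.68, "slide": [0, 0, 0], "angular": [0, 0, 0]},
    {"fingers": 0.68, "slide": [0, 0, 10], "angular": [0, 0, 0]},
    {"fingers": 0.68, "slide": [0, 0, 10], "angular": [0, 0, 0]},
    {"fingers": 1, "slide": [0, 0, 10], "angular": [0, 0, 0]},
    {"fingers": 1, "slide": [0, 0, 10], "angular": [0, 0, 0]},
    {"fingers": 1, "slide": [0, 0, 10], "angular": [0, 0, 0]},
    {"fingers": 1, "slide": [0, 0, 10], "angular": [0, 0, 0]},
  ],
  squeeze=40,
)

```text
clock: 7.5
tcp_pos: [0.4502, 0.1608, 0.0662]
orientation: [0.001, 0.575, 0.818, 0.001]
wrist_force: [3.7, 3.9, -2.2]
finger_gap: 0.0083
grip_force: 38.9
```

```bash
python3 - <<'E'
from h import *
s=get_state();print(s["finger_gap"],s["tcp_pos"])
b=read_camera("side");T=Tt(s)
q=proj(b,[.45,.16,.095])[0].astype(int)
print("bar in crop",(proj(b,[.4494,.159,.095])[0]-q+30)*10,"tcp",(proj(b,T[:3,3])[0]-q+30)*10)
im=cv2.resize(b["color"][q[1]-30:q[1]+30,q[0]-30:q[0]+30],(600,600),interpolation=cv2.INTER_CUBIC)
cv2.imwrite("pics/w4.png",im[:,:,::-1])
E
```

```text
0.008276656786876651 [0.4502 0.1608 0.0662]
bar in crop [303.804  301.8999] tcp [299.825  354.7374]
```

View pics/w4.png

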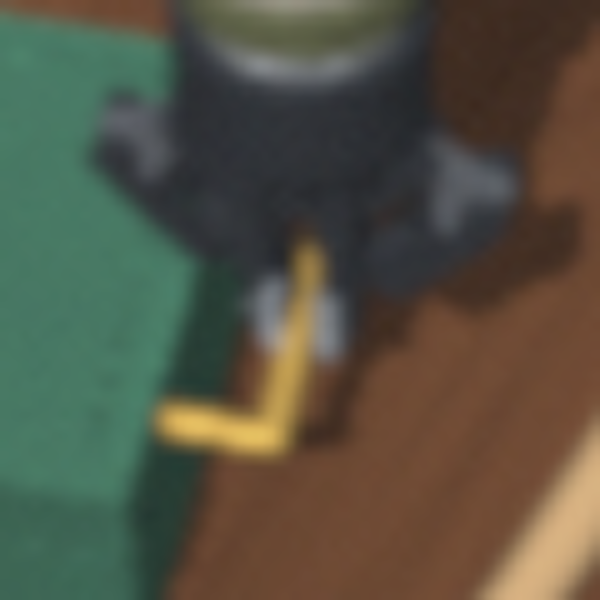

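The side crop shows the bar, from (310,245) to (280,440), lying between the finger pads, with the tips at (295,350) below it. I'm lifting along the arc.

>>> jog_arm(
  moves=[
    {"fingers": 1, "slide": [0, 3, -17], "angular": [0, 0, 0]},
    {"fingers": 1, "slide": [0, 7, -34], "angular": [0, 0, 0]},
    {"fingers": 1, "slide": [0, 14, -51], "angular": [0, 0, 0]},
    {"fingers": 1, "slide": [0, 22, -67], "angular": [0, 0, 0]},
    {"fingers": 1, "slide": [0, 22, -67], "angular": [0, 0, 0]},
  ],
)

```text
clock: 7.97
tcp_pos: [0.4728, 0.1687, 0.1359]
orientation: [0.002, 0.575, 0.818, 0.003]
wrist_force: [4.4, 3.0, -4.1]
finger_gap: 0.0083
grip_force: 39.7
```

>>> jog_arm(
  moves=[
    {"fingers": 1, "slide": [0, 9, -14], "angular": [0, 0, 0]},
    {"fingers": 1, "slide": [0, 20, -28], "angular": [0, 0, 0]},
    {"fingers": 1, "slide": [0, 32, -41], "angular": [0, 0, 0]},
    {"fingers": 1, "slide": [0, 45, -52], "angular": [0, 0, 0]},
    {"fingers": 1, "slide": [0, 60, -63], "angular": [0, 0, 0]},
    {"fingers": 1, "slide": [0, 75, -71], "angular": [0, 0, 0]},
    {"fingers": 1, "slide": [0, 91, -78], "angular": [0, 0, 0]},
    {"fingers": 1, "slide": [0, 108, -83], "angular": [0, 0, 0]},
    {"fingers": 1, "slide": [0, 125, -87], "angular": [0, 0, 0]},
    {"fingers": 1, "slide": [0, 125, -87], "angular": [0, 0, 0]},
  ],
)

```text
clock: 8.8
tcp_pos: [0.5891, 0.2098, 0.2204]
orientation: [0.001, 0.575, 0.818, 0.0]
wrist_force: [-0.3, -1.0, 6.5]
finger_gap: 0.008
grip_force: 41.7
```

>>> jog_arm(
  moves=[
    {"fingers": 1, "slide": [0, 18, -2], "angular": [0, 0, 0]},
    {"fingers": 1, "slide": [0, 36, -2], "angular": [0, 0, 0]},
    {"fingers": 1, "slide": [0, 53, 0], "angular": [0, 0, 0]},
    {"fingers": 1, "slide": [0, 70, 3], "angular": [0, 0, 0]},
    {"fingers": 1, "slide": [0, 80, 6], "angular": [0, 0, 0]},
    {"fingers": 1, "slide": [0, 80, 6], "angular": [0, 0, 0]},
  ],
)

```text
clock: 9.3
tcp_pos: [0.6645, 0.2366, 0.2133]
orientation: [0.001, 0.575, 0.818, 0.0]
wrist_force: [2.2, -1.2, 4.6]
finger_gap: 0.0081
grip_force: 42.9
```

>>> jog_arm(
  moves=[
    {"fingers": 0.2, "slide": [0, 5, 2], "angular": [0, 0, 0]},
    {"fingers": 0.2, "slide": [0, 8, 2], "angular": [0, 0, 0]},
    {"fingers": 0.2, "slide": [0, 8, 2], "angular": [0, 0, 0]},
    {"fingers": 0.2, "slide": [0, 8, 0], "angular": [0, 0, 0]},
    {"fingers": 0.2, "slide": [0, 8, -35], "angular": [0, 0, 0]},
    {"fingers": 0.2, "slide": [0, 8, -70], "angular": [0, 0, 0]},
    {"fingers": 0.2, "slide": [0, -30, -80], "angular": [0, 0, 0]},
    {"fingers": 0.2, "slide": [0, -70, -80], "angular": [0, 0, 0]},
    {"fingers": 0.2, "slide": [0, -105, -80], "angular": [0, 0, 0]},
    {"fingers": 0.2, "slide": [0, -105, -80], "angular": [0, 0, 0]},
  ],
)

```text
clock: 10.13
tcp_pos: [0.5549, 0.1997, 0.2931]
orientation: [-0.003, 0.575, 0.818, -0.004]
wrist_force: [0.5, 0.8, -0.5]
finger_gap: 0.0683
grip_force: 0.0
```

```bash
python3 - <<'E'
from h import *
s=get_state();c=read_camera("wrist")
for t,z in(("shaft_head",.102),("shaft",.102)):
    for f in(tip_of,look_for):
        for r in f(t,c)[:2]: print(t,f.__name__,r["point"],r["p"],onz(c,r["point"],.0795,s),onz(c,r["point"],.102,s))
save(c,"w5.png");go((.5484,.193,.28),19.5); print(proj(c,[.5484,.193,.102],s))
E
```

```text
shaft_head call [248.6, 160.9] 0.86 [0.5474 0.1999 0.0795] [0.5466 0.2039 0.102 ]
shaft_head call [246.6, 161.1] 0.9 [0.545  0.1988 0.0795] [0.5443 0.2028 0.102 ]
shaft call [252.1, 157.5] 0.81 [0.5502 0.2058 0.0795] [0.5492 0.2094 0.102 ]
shaft call [251.3, 162.0] 0.64 [0.5513 0.1998 0.0795] [0.5502 0.2037 0.102 ]
slide [ -2.8 -18.2  14.3] ang [0.1  0.02 0.32] yaw 19.816812728664633 [0.5645 0.2018 0.2944] t 10.3833
[[247.0877 169.4093]]
```

View pics/w5.png

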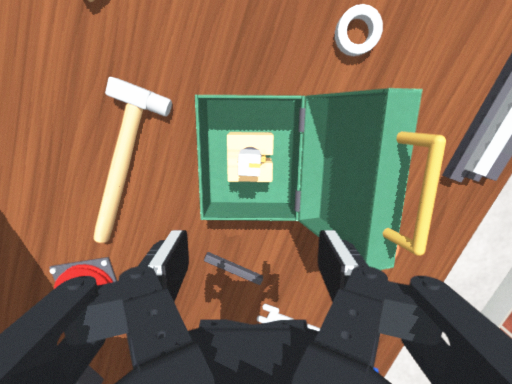

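The lid is now open, with the bar at the right from (437,140) to (420,248). The shaft head stands in the cradle at (250,158), with its brass inlay pointing right at (262,160), towards the hinge. Next I check the state noise and refine the position.

```bash
python3 - <<'E'
from h import *
for i in range(4):
    s=get_state();c=read_camera("wrist");s2=get_state()
    r=tip_of("shaft_head",c)[0]; l=look_for("shaft_head",c)[0]
    print(s["clock"],s["tcp_pos"],s["joint_pos"],s["qvel"][:3],r["point"],l["point"],onz(c,r["point"],.0795,s))
im=c["color"];hsv=cv2.cvtColor(im,cv2.COLOR_RGB2HSV)
def ch(p,h):
    if h[1]>150 and 18<=h[0]<=32: return 'B'
    if h[1]>60 and 60<=h[0]<=95: return 'g'
    if h[1]<45: return '#' if h[2]>150 else '.'
    return ' '
for r in range(120,200,2): print(r,''.join(ch(0,hsv[r,x]) for x in range(190,310)))
E
```

```text
10.3833 [0.5645 0.2018 0.2944] [ 0.2096  0.3575  0.3038  1.5154 -0.0001  1.4345] [0.0002 0.0178 0.0116] [238.0, 162.3] [239.3, 160.3] [0.5466 0.1958 0.0795]
10.5333 [0.5645 0.2018 0.2937] [ 0.2095  0.3586  0.3039  1.5155 -0.0001  1.4345] [-0.0005  0.0003 -0.0056] [241.0, 161.8] [238.2, 160.3] [0.5499 0.1978 0.0795]
10.6833 [0.564  0.2017 0.2935] [ 0.2095  0.3583  0.3027  1.5156 -0.0001  1.4345] [-0.0008 -0.0052 -0.0083] [240.9, 161.6] [239.6, 160.8] [0.549  0.1979 0.0795]
10.8333 [0.5636 0.2016 0.2936] [ 0.2095  0.3575  0.3019  1.5156 -0.0001  1.4345] [-0.0004 -0.0058 -0.0054] [240.8, 159.5] [241.0, 158.7] [0.5476 0.2004 0.0795]
120 gggggggggggggggggggggggggggggggggggggggggggggggggggggggggggggggggggggggggggggggggggggggggggggggggggg .....gggggggggggggg
122 ggggggggggggggggggggggggggggggggggggggggggggggggggggggggggggggggggggggggggggggggggggggggggggggggggggg.....gggggggggggggg
124 gggggggggggggggggggggggggggggggggggggggggggggggggggggggggggggggggggggggggggggggggggggggggggggggggggg......gggggggggggggg
126 gggggggggggggggggggggggggggggggggggggggggggggggggggggggggggggggggggggggggggggggggggg
[... 3836 characters left out ...]
ggggggggggggggggggggggggggggggggggggggggggggggggggggggggggggggggggggggggggg
190   gggggggggggggggggggggggggggggggggggggggggggggggggggggggggggggggggggggggggggggggggggggggggggggggg.....ggggggggggggggggg
192   ggggggggggggggggggggggggggggggggggggggggggggggggggggggggggggggggggggggggggggggggggggggggggggggg .....ggggggggggggggggg
194   ggggggggggggggggggggggggggggggggggggggggggggggggggggggggggggggggggggggggggggggggggggggggggggggg .....ggggggggggggggggg
196   ggggggggggggggggggggggggggggggggggggggggggggggggggggggggggggggggggggggggggggggggggggggggggggggg .... ggggggggggggggggg
198   ggggggggggggggggggggggggggggggggggggggggggggggggggggggggggggggggggggggggggggggggggggggggggggggg..... ggggggggggggggggg
```

```bash
python3 - <<'E'
from h import *
s=get_state();c=read_camera("wrist")
print(onz(c,(242,157),.051,s),onz(c,(247.5,163.5),.102,s))
go((.5485,.198,.19),19.5)
E
```

```text
[0.5484 0.1993 0.051 ] [0.5567 0.2024 0.102 ]
slide [  1.8 -15.2 103.9] ang [-0.    0.01  0.31] yaw 19.810830063380017 [0.5634 0.2015 0.2939] t 11.0333
```

>>> jog_arm(
  moves=[
    {"fingers": 0.3, "slide": [1, -15, 40], "angular": [0, 0, 0]},
    {"fingers": 0.3, "slide": [1, -15, 80], "angular": [0, 0, 0]},
    {"fingers": 0.3, "slide": [1, -15, 104], "angular": [0, 0, 0]},
    {"fingers": 0.3, "slide": [1, -15, 104], "angular": [0, 0, 0]},
    {"fingers": 0.3, "slide": [1, -15, 104], "angular": [0, 0, 0]},
    {"fingers": 0.3, "slide": [1, -15, 104], "angular": [0, 0, 0]},
    {"fingers": 0.3, "slide": [1, -15, 104], "angular": [0, 0, 0]},
  ],
)

```text
clock: 11.62
tcp_pos: [0.5507, 0.1977, 0.1925]
orientation: [0.002, 0.575, 0.818, 0.002]
wrist_force: [0.1, -0.1, 1.0]
finger_gap: 0.0599
grip_force: 0.0
```

```bash
python3 - <<'E'
from h import *
for i in range(2):
    s=get_state();c=read_camera("wrist")
    for f in(tip_of,look_for):
        r=f("shaft_head",c)[0];print(s["tcp_pos"],r["point"],r["p"],onz(c,r["point"],.0795,s),onz(c,r["point"],.102,s))
save(c,"w6.png")
print(s["finger_gap"],proj(c,[[.5484,.198,.102],[.5484,.198,.0795]],s))
E
```

```text
[0.5507 0.1977 0.1925] [245.9, 180.5] 0.74 [0.545  0.1965 0.0795] [0.5436 0.202  0.102 ]
[0.5507 0.1977 0.1925] [250.5, 177.7] 0.91 [0.5484 0.2008 0.0795] [0.5467 0.2059 0.102 ]
[0.5502 0.1976 0.1917] [250.0, 181.1] 0.88 [0.5484 0.1974 0.0795] [0.5467 0.2028 0.102 ]
[0.5502 0.1976 0.1917] [250.3, 177.8] 0.57 [0.5476 0.2007 0.0795] [0.5459 0.2058 0.102 ]
0.05935144579898319 [[250.0113 186.5253]
 [250.1751 180.5283]]
```

View pics/w6.png

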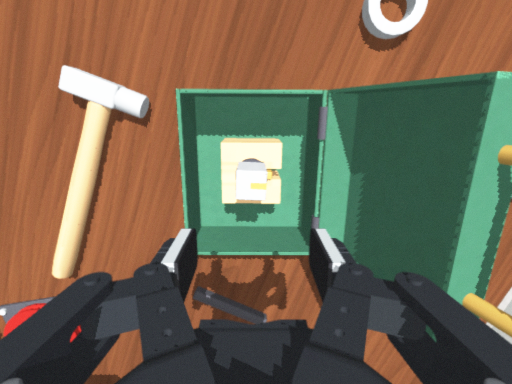

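The head top is at (251,183), with its inlay at (258,186) and the cradle at (251,172). It lies centred between the pads at (180,250) and (325,250).

```bash
python3 - <<'E'
import workcell as w
print([n for n in dir(w) if n[0]!='_'], getattr(w,"tips_ahead",None))
E
```

```text
['MotionError', 'get_state', 'hand_in', 'look_for', 'read_camera', 'tip_of', 'tips_ahead'] 0.011
```

>>> jog_arm(
  moves=[
    {"fingers": 0.45, "slide": [1.5, -1.5, 40], "angular": [0, 0, 0]},
    {"fingers": 0.45, "slide": [1.5, -1.5, 80], "angular": [0, 0, 0]},
    {"fingers": 0.45, "slide": [1.5, -1.5, 105], "angular": [0, 0, 0]},
    {"fingers": 0.45, "slide": [1.5, -1.5, 115], "angular": [0, 0, 0]},
    {"fingers": 0.45, "slide": [1.5, -1.5, 124], "angular": [0, 0, 0]},
    {"fingers": 0.45, "slide": [1.5, -1.5, 124], "angular": [0, 0, 0]},
    {"fingers": 0.45, "slide": [1.5, -1.5, 124], "angular": [0, 0, 0]},
  ],
)

```text
clock: 12.5
tcp_pos: [0.548, 0.1985, 0.067]
orientation: [0.001, 0.575, 0.818, 0.001]
wrist_force: [-0.3, 0.9, 0.9]
finger_gap: 0.0468
grip_force: 0.0
```

>>> jog_arm(
  moves=[
    {"fingers": 0.6, "slide": [0, 0, 0], "angular": [0, 0, 0]},
    {"fingers": 0.8, "slide": [0, 0, 0], "angular": [0, 0, 0]},
    {"fingers": 1, "slide": [0, 0, 0], "angular": [0, 0, 0]},
    {"fingers": 1, "slide": [0, 0, 0], "angular": [0, 0, 0]},
    {"fingers": 1, "slide": [0, 0, 0], "angular": [0, 0, 0]},
    {"fingers": 1, "slide": [0, 0, 0], "angular": [0, 0, 0]},
  ],
  squeeze=60,
)

```text
clock: 13.0
tcp_pos: [0.5485, 0.1985, 0.0681]
orientation: [0.001, 0.575, 0.818, 0.001]
wrist_force: [-1.4, -0.2, 6.0]
finger_gap: 0.0269
grip_force: 58.5
```

>>> jog_arm(
  moves=[
    {"fingers": 1, "slide": [0, 0, 0], "angular": [0, 0, 0]},
    {"fingers": 1, "slide": [0, 0, -15], "angular": [0, 0, 0]},
    {"fingers": 1, "slide": [0, 0, -35], "angular": [0, 0, 0]},
    {"fingers": 1, "slide": [0, 0, -60], "angular": [0, 0, 0]},
    {"fingers": 1, "slide": [0, 0, -95], "angular": [0, 0, 0]},
    {"fingers": 1, "slide": [0, 0, -130], "angular": [0, 0, 0]},
    {"fingers": 1, "slide": [0, 0, -165], "angular": [0, 0, 0]},
    {"fingers": 1, "slide": [0, 0, -190], "angular": [0, 0, 0]},
    {"fingers": 1, "slide": [0, 0, -190], "angular": [0, 0, 0]},
    {"fingers": 1, "slide": [0, 0, -190], "angular": [0, 0, 0]},
  ],
  squeeze=100,
)

```text
clock: 13.83
tcp_pos: [0.5479, 0.1985, 0.2572]
orientation: [0.001, 0.575, 0.818, 0.001]
wrist_force: [-0.6, -0.1, -4.8]
finger_gap: 0.0254
grip_force: 99.3
```

```bash
python3 - <<'E'
from h import *
go((.50,-.15,.26),19.5); go((.50,-.15,.26),-10)
E
```

```text
slide [-311.6 -163.2   -3.2] ang [0.19 0.03 0.31] yaw 19.813547486408503 [0.5479 0.1985 0.2572] t 13.8333
slide [-311.6 -163.2   -3.2] ang [ 0.2  -0.02 29.81] yaw 19.813547486408503 [0.5479 0.1985 0.2572] t 13.8333
```

>>> jog_arm(
  moves=[
    {"fingers": 1, "slide": [-40, -10, 0], "angular": [0, 0, 0]},
    {"fingers": 1, "slide": [-75, -18, 0], "angular": [0, 0, 0]},
    {"fingers": 1, "slide": [-110, -27, 0], "angular": [0, 0, 0]},
    {"fingers": 1, "slide": [-145, -35, 0], "angular": [0, 0, 0]},
    {"fingers": 1, "slide": [-180, -44, 0], "angular": [0, 0, 0]},
    {"fingers": 1, "slide": [-215, -52, 0], "angular": [0, 0, 0]},
    {"fingers": 1, "slide": [-250, -61, 0], "angular": [0, 0, 0]},
    {"fingers": 1, "slide": [-285, -69, 0], "angular": [0, 0, 0]},
    {"fingers": 1, "slide": [-320, -78, 0], "angular": [0, 0, 0]},
    {"fingers": 1, "slide": [-355, -86, 0], "angular": [0, 0, 0]},
  ],
)

```text
clock: 14.67
tcp_pos: [0.585, -0.1661, 0.2528]
orientation: [-0.002, 0.575, 0.818, -0.001]
wrist_force: [0.6, 0.8, -4.9]
finger_gap: 0.0257
grip_force: 99.1
```

>>> jog_arm(
  moves=[
    {"fingers": 1, "slide": [-35, -8, 0], "angular": [0, 0, 0]},
    {"fingers": 1, "slide": [-70, -17, 0], "angular": [0, 0, 0]},
    {"fingers": 1, "slide": [-100, -25, 0], "angular": [0, 0, 0]},
    {"fingers": 1, "slide": [-125, -30, 0], "angular": [0, 0, 0]},
    {"fingers": 1, "slide": [-132, -32, 0], "angular": [0, 0, 0]},
    {"fingers": 1, "slide": [-132, -32, 0], "angular": [0, 0, 0]},
    {"fingers": 1, "slide": [-132, -32, 0], "angular": [0, 0, 0]},
    {"fingers": 1, "slide": [-132, -32, 0], "angular": [0, 0, 0]},
    {"fingers": 1, "slide": [-132, -32, 0], "angular": [0, 0, 0]},
  ],
)

```text
clock: 15.42
tcp_pos: [0.601, -0.2981, 0.2556]
orientation: [-0.001, 0.574, 0.819, 0.0]
wrist_force: [-1.0, 0.3, -4.5]
finger_gap: 0.0254
grip_force: 99.2
```

```bash
python3 - <<'E'
from h import *
for i in range(2):
    s=get_state();c=read_camera("wrist")
    for t in("hub_mouth","hub","shaft_collar","shaft"):
        for r in tip_of(t,c)[:2]:print(t,s["tcp_pos"],r["point"],r["p"],onz(c,r["point"],.075,s))
im=c["color"];im2=cv2.resize(im,(800,600),interpolation=cv2.INTER_CUBIC)[:,:,::-1];cv2.imwrite("pics/w7.png",im2)
E
```

```text
hub_mouth [ 0.601  -0.2981  0.2556] [250.3, 114.2] 0.71 [ 0.5772 -0.2393  0.075 ]
hub [ 0.601  -0.2981  0.2556] [148.6, 274.6] 0.56 [ 0.5183 -0.4854  0.075 ]
shaft_collar [ 0.601  -0.2981  0.2556] [254.0, 217.8] 0.92 [ 0.6251 -0.3589  0.075 ]
shaft [ 0.601  -0.2981  0.2556] [255.1, 201.4] 0.65 [ 0.6189 -0.3375  0.075 ]
hub_mouth [ 0.6013 -0.2991  0.2564] [248.9, 111.9] 0.94 [ 0.5754 -0.2386  0.075 ]
hub [ 0.6013 -0.2991  0.2564] [249.1, 109.6] 0.73 [ 0.5747 -0.2361  0.075 ]
hub [ 0.6013 -0.2991  0.2564] [146.1, 275.4] 0.64 [ 0.5157 -0.4894  0.075 ]
shaft_collar [ 0.6013 -0.2991  0.2564] [252.3, 218.4] 0.91 [ 0.624  -0.3619  0.075 ]
shaft_collar [ 0.6013 -0.2991  0.2564] [219.0, 209.1] 0.58 [ 0.5796 -0.3643  0.075 ]
shaft [ 0.6013 -0.2991  0.2564] [254.2, 201.1] 0.69 [ 0.6183 -0.339   0.075 ]
```

View pics/w7.png

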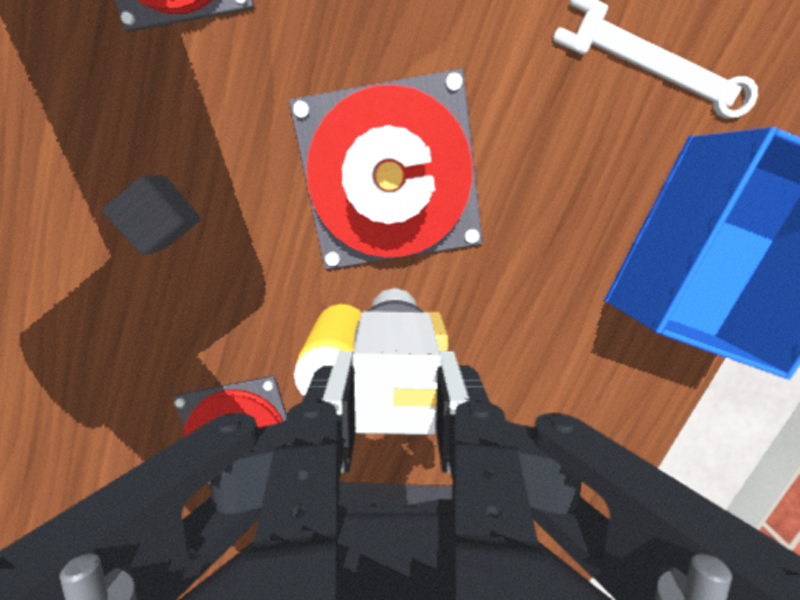

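The wrist picture (800×600) shows the big pulley with its bore at (389,176). Its slot opens right and slightly up, with the slot mouth at (432,169). The plate corners are at (301,108), (455,82), (472,236) and (332,259). The held shaft has its head top at (398,393) and its foot at (394,300), with inlay and key pointing right. I'm computing the angle and the offset.

```bash
python3 - <<'E'
from h import *
k=.64
s=get_state();c=read_camera("wrist");T=Tt(s)
im=c["color"];hsv=cv2.cvtColor(im,cv2.COLOR_RGB2HSV)
# white hub ring
m=((hsv[...,1]<60)&(hsv[...,2]>150)).astype(np.uint8);m[:70]=0;m[150:]=0;m[:,:200]=0;m[:,295:]=0
n,l,st,ce=cv2.connectedComponentsWithStats(m);i=1+np.argmax(st[1:,4]);ct=max(cv2.findContours((l==i).astype(np.uint8),0,1)[0],key=len)
cir=cv2.minEnclosingCircle(ct);print(st[i],cir)
C=onz(c,cir[0],.075,s);B=onz(c,np.array((389,176))*k,.075,s);S=onz(c,np.array((432,168.5))*k,.075,s)
print("ring ctr",C,"bore",B,"slot yaw",np.degrees(np.arctan2(*(S-B)[1::-1])), np.degrees(np.arctan2(*(S-C)[1::-1])))
P=[onz(c,np.array(p)*k,.012,s) for p in((301,108),(455,82),(472,236),(332,259))]
for a in range(4):
    d=P[(a+1)%4]-P[a];print(np.linalg.norm(d),np.degrees(np.arctan2(d[1],d[0])))
print("plate ctr",np.mean(P,0),"tool yaw",np.degrees(np.arctan2(T[1,1],T[0,1])))
# slot direction from red/non-white pixels between angles, at radius 20-30mm on z=.075
for r in(.018,.022,.026,.030):
    a=np.radians(np.arange(-30,90,1.));X=np.c_[C[0]+r*np.cos(a),C[1]+r*np.sin(a),0*a+.075];p=np.round(proj(c,X,s)).astype(int)
    w=m[p[:,1],p[:,0]]==0;print(r,np.degrees(a[w]).min() if w.any() else None,np.degrees(a[w]).max() if w.any() else None,w.sum())
# head in tool frame
o=np.array(c["tool_from_camera"]);
def tool(p,z):
    u=cv2.undistortPoints(np.array([[p]],float),K(c),np.array(c["D"],float))[0,0];d=o[:3,:3]@[u[0],u[1],1];return o[:3,3]+d*(z-o[2,3])/d[2]
for p in((355,352),(440,352),(440,433),(356,433),(398,393)): print(tool(np.array(p)*k,-.034))
print("foot pred",proj(c,T[:3,3]+T[:3,2]*.055+T[:3,0]*.012,s)/k)
E
```

```text
[ 219   80   60   63 2419] ((248.5, 111.0), 31.468338012695312)
ring ctr [ 0.5744 -0.2384  0.075 ] bore [ 0.5755 -0.24    0.075 ] slot yaw 29.28758216059969 25.952426631498856
0.13077158532386057 28.56529044919727
0.12963134582609442 -61.16968471288909
0.13042333014970023 -150.81297022353493
0.13104869054711019 118.98306953881256
plate ctr [ 0.5755 -0.24    0.012 ] tool yaw 19.817785529984626
0.018 14.999999999999998 39.0 25
0.022 16.0 38.0 23
0.026 19.0 38.0 20
0.03 19.0 35.0 17
[ 0.0155 -0.0115 -0.034 ]
[ 0.0155  0.0147 -0.034 ]
[-0.0129  0.0154 -0.034 ]
[-0.0129 -0.0119 -0.034 ]
[ 0.0015  0.0018 -0.034 ]
foot pred [[393.5127 288.559 ]]
```

```bash
python3 - <<'E'
from h import *
go((.5752,-.2393,.15),28.5)
E
```

```text
slide [ 65.7  -3.8 106. ] ang [ 0.    0.01 -8.68] yaw 19.816156889318258 [ 0.6011 -0.2998  0.256 ] t 15.9667
```

>>> jog_arm(
  moves=[
    {"fingers": 1, "slide": [33, -2, 0], "angular": [0, 0, -4]},
    {"fingers": 1, "slide": [65.5, -4, 0], "angular": [0, 0, -8.7]},
    {"fingers": 1, "slide": [65.5, -4, 30], "angular": [0, 0, -8.7]},
    {"fingers": 1, "slide": [65.5, -4, 65], "angular": [0, 0, -8.7]},
    {"fingers": 1, "slide": [65.5, -4, 95], "angular": [0, 0, -8.7]},
    {"fingers": 1, "slide": [65.5, -4, 106], "angular": [0, 0, -8.7]},
    {"fingers": 1, "slide": [65.5, -4, 106], "angular": [0, 0, -8.7]},
    {"fingers": 1, "slide": [65.5, -4, 106], "angular": [0, 0, -8.7]},
    {"fingers": 1, "slide": [65.5, -4, 106], "angular": [0, 0, -8.7]},
    {"fingers": 1, "slide": [65.5, -4, 106], "angular": [0, 0, -8.7]},
  ],
)

```text
clock: 16.8
tcp_pos: [0.5766, -0.2407, 0.1524]
orientation: [0.002, 0.511, 0.859, -0.0]
wrist_force: [-0.3, 0.3, -3.7]
finger_gap: 0.0257
grip_force: 99.1
```

```bash
python3 - <<'E'
from h import *
k=.64
s=get_state();c=read_camera("wrist");print(s["wrist_force"])
go((.5752,-.2393,.134),28.5)
im=c["color"];hsv=cv2.cvtColor(im,cv2.COLOR_RGB2HSV)
def ch(h):
    if h[1]>110 and 18<=h[0]<=32: return 'B'
    if h[1]>120 and (h[0]<8 or h[0]>172): return 'r'
    if h[1]<60: return '#' if h[2]>150 else ('+' if h[2]>80 else '.')
    return ' '
for r in range(120,270,3): print(r,''.join(ch(hsv[r,x]) for x in range(185,325)))
X=np.array([.5752,-.2393,.075]);print("hub ctr",proj(c,X,s))
T=Tt(s)
for z in(.055,.059): print(proj(c,T[:3,3]+T[:3,2]*z,s))
E
```

```text
[-0.319   0.2666 -3.6995]
slide [ 1.8 -0.6 18.2] ang [ 0.12  0.2  -0.  ] yaw 28.499365281215805 [ 0.5765 -0.2406  0.1522] t 16.85
120 ++++++++++++++++++++++# rrrrrrrrrrrrrrrrrrrrrrrrrrrrrrrrrrrrrrrrrrrrrrrrrrrrrrrrrrrrrrrrrrrrrrrrrrrrrrrrrrrrr #++++++++++++++++++++++++++   
123 +++++++++++++++++++ rrrrrrrrrrrrrrrrrrrrrrrrrrrrrrrrrrrrrrrrrrrrrrrrrrrrrrrrrrrrrrrrrrrrrrrrrrrrrrrrrrrrrrrrrrrr #+++++++++++++++++++++++   
126 ++++++++++++++++#rrrrrrrrrrrrrrrrrrrrrrrrrrrrrrrrrrrrrrrrrrrrrrrrrrrrrrrrrrrrrrrrrrrrrrrrrrrrrrrrrrrrrrrrrrrrrrrrrr #++++++++++++++++++++   
129 ++++++++++++++ rrrrrrrrrrrrrrrrrrrrrrrrrrrrrrrrrrrrrrrrrrrrrrrrrrrrrrrrrrrrrrrrrrrrrrrrrrrrrrrrrrrrrrrrrrrrrrrrrrrrrrr ++++++++++++++++++   
132 +++++++++++ rrrrrrrrrrrrrrrrrrrrrrrrrrrrrrrrrrrrrrrrrrrrrrrrrrrrrrrrrrrrrrrrrrrrrrrrrrrrrrrrrrrrrrrrrrrrrrrrrrrrrrrrrrrrr +++++++++++++++   
135 +++++++++ rrrrrrrrrrrrrrrrrrrrrrrrrrrrrrrrrrrrrrrrrrrrrrrrrrrrrrrrrrrrrrrrrrrrrrrrrrrrrrrrrrrrrrrrrrrrrrrrrrrrrrrrrrrrrrrrr ++++++++++++    
138 +++++++ rrrrrrrrrrrrrrrrrrrrrrrrrrrrrrrrrrrrrrrrrrrrrrrrrrrrrrrrrrrrrrrrrrrrrrrrrrrrrrrrrrrrrrrr
[... 5653 characters left out ...]
B.......+###########++...........             
258        ..................++#######++......#########################                      BBBBBB.....+++#######++..................          
261   ...........................+####++......####################################################+.....+++###++...........................     
264 ...........+.++..............+####++......###################################################+......++++##+...............++++...........   
267 ..................................+.+.....###################################################+............................................  
hub ctr [[251.0754 188.7881]]
[[251.8712 199.062 ]]
[[251.8913 197.5537]]
```

>>> jog_arm(
  moves=[
    {"fingers": 1, "slide": [1.2, -0.6, 6], "angular": [0, 0, 0]},
    {"fingers": 1, "slide": [1.2, -0.6, 12], "angular": [0, 0, 0]},
    {"fingers": 1, "slide": [1.2, -0.6, 18], "angular": [0, 0, 0]},
    {"fingers": 1, "slide": [1.2, -0.6, 22], "angular": [0, 0, 0]},
    {"fingers": 1, "slide": [1.2, -0.6, 26], "angular": [0, 0, 0]},
    {"fingers": 1, "slide": [1.2, -0.6, 29], "angular": [0, 0, 0]},
    {"fingers": 1, "slide": [1.2, -0.6, 29], "angular": [0, 0, 0]},
    {"fingers": 1, "slide": [1.2, -0.6, 29], "angular": [0, 0, 0]},
    {"fingers": 1, "slide": [1.2, -0.6, 29], "angular": [0, 0, 0]},
  ],
)

```text
clock: 17.6
tcp_pos: [0.5741, -0.2389, 0.1208]
orientation: [0.0, 0.511, 0.859, -0.0]
wrist_force: [1.6, -1.0, -5.4]
finger_gap: 0.0255
grip_force: 99.0
```

>>> jog_arm(
  moves=[
    {"fingers": 1, "slide": [0, 0, 2], "angular": [0, 0, 0]},
    {"fingers": 1, "slide": [0, 0, 4], "angular": [0, 0, 0]},
    {"fingers": 1, "slide": [0, 0, 6], "angular": [0, 0, 0]},
    {"fingers": 1, "slide": [0, 0, 8], "angular": [0, 0, 0]},
    {"fingers": 1, "slide": [0, 0, 8], "angular": [0, 0, 0]},
    {"fingers": 1, "slide": [0, 0, 8], "angular": [0, 0, 0]},
  ],
)

```text
clock: 18.1
tcp_pos: [0.574, -0.2389, 0.1126]
orientation: [-0.0, 0.511, 0.859, 0.0]
wrist_force: [2.0, -1.3, -5.9]
finger_gap: 0.0258
grip_force: 99.0
```

>>> jog_arm(
  moves=[
    {"fingers": 1, "slide": [0, 0, 3], "angular": [0, 0, 0]},
    {"fingers": 1, "slide": [0, 0, 6], "angular": [0, 0, 0]},
    {"fingers": 1, "slide": [0, 0, 9], "angular": [0, 0, 0]},
    {"fingers": 1, "slide": [0, 0, 12], "angular": [0, 0, 0]},
    {"fingers": 1, "slide": [0, 0, 12], "angular": [0, 0, 0]},
    {"fingers": 1, "slide": [0, 0, 12], "angular": [0, 0, 0]},
  ],
)

```text
clock: 18.6
tcp_pos: [0.5743, -0.2392, 0.1018]
orientation: [0.001, 0.511, 0.859, -0.0]
wrist_force: [0.1, -0.5, 3.6]
finger_gap: 0.0257
grip_force: 100.4
```

>>> jog_arm(
  moves=[
    {"fingers": 1, "slide": [0, 0, 2], "angular": [0, 0, 0]},
    {"fingers": 1, "slide": [0, 0, 4], "angular": [0, 0, 0]},
    {"fingers": 1, "slide": [0, 0, 6], "angular": [0, 0, 0]},
    {"fingers": 1, "slide": [0, 0, 8], "angular": [0, 0, 0]},
    {"fingers": 1, "slide": [0, 0, 9], "angular": [0, 0, 0]},
    {"fingers": 1, "slide": [0, 0, 9], "angular": [0, 0, 0]},
    {"fingers": 1, "slide": [0, 0, 9], "angular": [0, 0, 0]},
  ],
  squeeze=120,
)

```text
clock: 19.18
tcp_pos: [0.5744, -0.2393, 0.0935]
orientation: [0.001, 0.511, 0.859, -0.0]
wrist_force: [-1.9, -0.8, 9.0]
finger_gap: 0.025
grip_force: 123.1
```

>>> jog_arm(
  moves=[
    {"fingers": 1, "slide": [0, 0, 0.7], "angular": [0, 0, 0]},
    {"fingers": 1, "slide": [0, 0, 1.5], "angular": [0, 0, 0]},
    {"fingers": 1, "slide": [0, 0, 1.5], "angular": [0, 0, 0]},
    {"fingers": 1, "slide": [0, 0, 1.5], "angular": [0, 0, 0]},
    {"fingers": 1, "slide": [0, 0, 1.5], "angular": [0, 0, 0]},
  ],
)

```text
clock: 19.6
tcp_pos: [0.5745, -0.2393, 0.0925]
orientation: [0.001, 0.511, 0.859, -0.0]
wrist_force: [-1.5, 0.5, 10.3]
finger_gap: 0.0249
grip_force: 123.5
```

>>> jog_arm(
  moves=[
    {"fingers": 1, "slide": [0, 0, 0.7], "angular": [0, 0, 0]},
    {"fingers": 1, "slide": [0, 0, 1.5], "angular": [0, 0, 0]},
    {"fingers": 1, "slide": [0, 0, 1.5], "angular": [0, 0, 0]},
    {"fingers": 1, "slide": [0, 0, 1.5], "angular": [0, 0, 0]},
    {"fingers": 1, "slide": [0, 0, 1.5], "angular": [0, 0, 0]},
  ],
)

```text
clock: 20.02
tcp_pos: [0.5746, -0.2394, 0.0925]
orientation: [0.002, 0.511, 0.859, -0.0]
wrist_force: [-3.9, 0.7, 18.6]
finger_gap: 0.0251
grip_force: 124.5
```

>>> jog_arm(
  moves=[
    {"fingers": 1, "slide": [0, 0, 0.8], "angular": [0, 0, 0]},
    {"fingers": 1, "slide": [0, 0, 0.8], "angular": [0, 0, 0]},
    {"fingers": 1, "slide": [0, 0, 0.8], "angular": [0, 0, 0]},
    {"fingers": 1, "slide": [0, 0, 0.8], "angular": [0, 0, 0]},
    {"fingers": 1, "slide": [0, 0, 0.8], "angular": [0, 0, 0]},
    {"fingers": 1, "slide": [0, 0, 0.8], "angular": [0, 0, 0]},
  ],
)

```text
clock: 20.52
tcp_pos: [0.5746, -0.2394, 0.0924]
orientation: [0.002, 0.511, 0.859, -0.0]
wrist_force: [-4.8, 1.7, 22.0]
finger_gap: 0.0248
grip_force: 125.0
```

```bash
python3 - <<'E'
from h import *
s=get_state();print(s["tcp_pos"],s["wrist_force"],s["finger_gap"],s["grip_force"])
a=read_camera("scene");b=read_camera("side")
u=np.array([.943,.332]);h=np.array([.5484,.198])+.07*u
X=[*(h+.075*u),.075+.159]
for c in(a,b): print("open bar pred",proj(c,X)[0],[(r["point"],round(r["p"],2)) for r in tip_of("lid_bar",c)[:3]],"collar",[(r["point"],round(r["p"],2)) for r in tip_of("shaft_collar",c)[:2]],proj(c,[.5752,-.2393,.075])[0])
E
```

```text
[ 0.5746 -0.2394  0.0924] [-4.8029  1.663  21.9546] 0.024784074288469793 125.0088473962387
open bar pred [354.7207 169.548 ] [([353.0, 167.6], 0.81)] collar [([322.8, 193.4], 0.71), ([212.6, 204.9], 0.43)] [212.9877 206.9971]
open bar pred [166.8116 194.7352] [([168.3, 195.9], 0.93)] collar [([279.6, 149.4], 0.49)] [278.2907 150.2548]
```

The lid is at its fully open position in both cameras, and the collar is seated and pressed: the tool no longer moves down while the force has risen to 22 N. I'm handing in.

```bash
python3 -c "
from workcell import *
print(hand_in())"
```

```text
the job is handed in; nothing more can be done
None
```

I handed the job in at about 21 s with the lid open on its stop and the shaft keyed into the big hub. Its collar is pressed home on the hub's face with about 22 N, still held; I saw no contact with the other tools but did not re-check them before handing in, and no verdict came back.

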